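Discharge the board tester, then hold its sprung cover at the set angle

TASK

With the tester's cover still shut, discharge it: turn the spring-return knob on the small discharge unit clockwise all the way to its stop, keep it there for about half a second, then let go so that it springs back. Then take the tester's sprung cover by its grab rail, raise it until it lies flush with the setting arm beside it (the same angle, within a few degrees), and hold it still there: finish while still holding the rail, because the cover snaps shut if released. Do not shift the setting arm or the other things on the bench.

Things in the scene. Friction and masses are not known exactly. Their poses are not given: they have to be found in the camera images.
- tester: Board tester, fixed to the bench: an open-topped grey box 220 x 200 mm, 75 mm high, with a green circuit board inside, closed by a flat cover. Origin: centre of its underside; x points from the front (grab-rail side) to the hinge side, y to the side where the setting arm is, z up.
- cover (a joint): Angle of the tester's cover: 0 shut (flat), grows as its front edge is raised, limit 1.5. The grey cover plate, 220 x 200 x 8 mm, is hinged on the tester's far (+x) rim. A spring and its weight close it: lifting the rail straight up takes about 4 N at 0 and 6 to 11 N at 0.5 to 0.85; it falls shut when released.
- cover_hinge (a point): Point on the cover's hinge axis at mid width, 110 mm along the tester's +x from its centre, 75.5 mm above the bench. The hinge axis is the tester's y axis direction.
- grab_rail: The cover's grab rail, a U-shaped bail of round steel bar 12 mm thick: a straight bar 120 mm long, parallel to the hinge, carried by two side arms 45 mm in front of the cover's front edge, so there is a 39 mm wide free gap between bar and tester. Nothing is below it but the bench. Origin: the same point as cover_hinge; the frame turns with the cover.
- rail_mid (a point): Middle of the grab rail's straight bar, on its centre line; 265 mm in front of the hinge axis and 4 mm above it (79.5 mm above the bench when shut). Axes turn with the cover: x to the hinge in the cover's plane, y along the bar, z out of the cover's upper face. Grasp across the bar from above; the round bar can pivot between the finger pads.
- setting (a joint): Angle of the setting arm = the angle to hold the cover at, same sense and zero as cover; 0.5 to 0.85, varies. A dark steel strip 215 x 10 x 8 mm with a small black knob on its outer side, on the cover's hinge axis, 118 mm to +y of the tester's middle, held stiffly on a curved quadrant rod. At the set angle the cover plate lies flush alongside it.
- setting_tip (a point): Free front end of the setting arm: 215 mm from the hinge axis, 118 mm to +y of the cover's middle; 180 to 240 mm above the bench, the highest thing here. x points along the arm to the hinge axis, y along the hinge axis.
- unit: Discharge unit, fixed to the bench: a plain grey box 110 x 90 mm, 50 mm high, with a black bar knob on top and the stump of a lead on one end (+x). Origin: centre of its underside, z up, the knob's axis is vertical above it. It may stand to the left or the right of the tester.
- knob (a joint): Turn of the knob: 0 at rest, grows clockwise seen from above, stop at 1.1. A spring returns it to 0 when released (0.024 N m at rest, 0.09 N m at the stop).
- knob_bar: The knob's grip: an upright black bar 42 mm long, 14 mm thick, its top 96 mm above the bench, on a disc of 44 mm diameter whose top is 62 mm above the bench. Origin on the knob's axis, 54 mm above the bench; x along the bar. At rest the bar lies along the unit's x axis.
- knob_grip (a point): Point on the knob's axis, 85 mm above the bench, inside the bar: where to centre the fingers, closing across the bar's 14 mm thickness.
- meter: Bystander: orange hand-held multimeter lying loose, 150 x 75 x 34 mm; origin centre of underside.
- spool: Bystander: loose blue spool, 60 mm diameter, 40 mm high; origin centre of underside.
- flux: Bystander: loose dark bottle with white cap, 40 mm diameter, 110 mm high; origin centre of underside.
- driver: Bystander: loose screwdriver lying on the bench at the robot's left; origin under its middle.

How it is judged:
By the outcome, as a careful person would: the job done as asked, in the order asked, and still so for the second after the job is handed in, while the arm keeps its last pose, push and grip.
It also fails if it takes over 64 s, if anything falls off the work surface, if the arm or the gripper's body presses on something with over 40 N, if the wrist force passes 120 N, or if a joint passes its speed limit or range.

ROBOT

A 6-joint arm with a two-finger parallel gripper is mounted at the origin on the work surface. World frame = base frame: x ahead of the robot, y to its left, z up, the work surface at z = 0. Lengths are in m, angles in rad, forces in N, time in s.
With the tool pointing down it reaches from about 0.275 to 0.825 m from the base axis. Payload 4.9 kg.
Tool frame: the origin (TCP) lies at the very end of the fingers, on their centre line; the grasp point (between the pads) lies 19 mm behind it (ctrl.pinch_z is the distance from the TCP to the grasp point, in m); z points along the fingers, y is the line along which they close (so a half turn about z gives the same grasp; the last joint's range is limited). The gripper opens to 85 mm and grips with 20 to 120 N. Pads are 22 mm wide; open, the fingers measure 114 mm over their backs; the gripper's body (76 mm by 85 mm) begins 54 mm behind the grasp point. The pads swing forward as they close: fully open they stand 13 mm farther back than shut.
Start: joints at [1.084, 0.326, -0.193, 1.052, 0, 1.437], TCP at [0.19, 0.516, 0.231] pointing down, gripper open.
Joint ranges: [-2.65, 2.65], [-0.97, 1.79], [-1.3, 1.35], [-1.93, 2.1], [-1.47, 1.37], [-3.14, 3.14]. Speed limits (rad/s): [2.57, 2.57, 3.14, 3.14, 3.14, 3.14].

INTERFACE

Orientations are given as [roll, pitch, yaw] about the fixed x, y, z axes, in that order (R = Rz(yaw) Ry(pitch) Rx(roll)).
In Python, from station import ctrl, optics, readout, finish_job gives the robot as it stands (ctrl), with the cameras (optics), the readings (readout) and the job as plain functions.
- The arm moves only by the tool shift_gripper, called after "Request:" as name(argument=value, ...) on one line, values as JSON. Schema: {"type":"object","properties":{"rows":{"type":"object","properties":{"sx":{"type":"array","items":{"type":"number"},"minItems":1,"maxItems":20},"sy":{"type":"array","items":{"type":"number"},"minItems":1,"maxItems":20},"sz":{"type":"array","items":{"type":"number"},"minItems":1,"maxItems":20},"wx":{"type":"array","items":{"type":"number"},"minItems":1,"maxItems":20},"wy":{"type":"array","items":{"type":"number"},"minItems":1,"maxItems":20},"wz":{"type":"array","items":{"type":"number"},"minItems":1,"maxItems":20}},"additionalProperties":false,"required":["sx","sy","sz","wx","wy","wz"]},"aperture":{"type":"number"},"grip_force":{"type":"number"},"only":{"type":"string"},"quiet":{"type":"boolean"},"lines":{"type":"string"}},"required":["rows"],"additionalProperties":false}. rows is an object with one list for each field, all of the same length, 1 to 20, a row being the entries at one place: sx, sy, sz (the shift in m), wx, wy, wz (a rotation vector in rad); each row shifts and turns the commanded pose from where the row before left it, along the tool's axes as they then stand; what a row does not reach is not made up. A row lasts 1/8 s, in which the tool goes at most 0.0625 m and 0.188 rad, less where a joint would pass 70% of its speed; a pose out of reach is approached as far as the arm can. aperture is the opening from 0.0 (shut) to 1.0 (fully open), set as the call begins (left out keeps the last). The fingers move at their own pace and stop on an object; grip_force is the grip in N (left out, the last holds). Time passes only in rows, so rows that do not move let the fingers close. The tool returns the time, the measured TCP pose, the force, the opening and the grip force at its end. only (a regular expression) keeps the lines of the reply that match it, lines (a string "A,B") keeps lines A to B, and quiet returns only ok. Input that does not fit is refused with a message, and nothing moves.
- readout.get_obs(): the state, without advancing time (a new reading comes with each control period).
- optics.camera(name): name is "scene" or "top"; returns the picture (480x640x3 uint8, blue, green, red); there is no depth.
- optics.calibration(name): a dict with "vfov" (degrees; the focal length in pixels is half the picture's height over the tangent of half this angle, whatever the lens; pixels are square), "cx", "cy" (the principal point, pixels), "eye" and "rotation" of the camera in the world. Camera axes: x right, y up, looking along -z (the intrinsics and any distortion apply to the point x, -y, -z); pixel columns grow to the right and rows downward; lengths in m; the calibration is good to about 2 mm. A picture is of the moment at which its call begins. calibration takes no time and is no camera call.
- finish_job(): hands the job in; it is judged then, once.
The state is a dict: "clock": time; "joint_positions": joint angles; "qd": joint speeds; "joint_torque": joint torques, N m; "tcp_pos": TCP position; "eef_rot": TCP orientation; "contact_force": force on the tool from outside, world axes, zero at the start; "wrist_torque": the same for the moment, N m; "grip_width": opening from 0.0 (shut) to 1.0 (fully open); "gripper_force": force on a finger pad.
Only numpy, scipy, OpenCV 4.12 (cv2) and the standard library are available. Lean on these libraries where they do the work, as an engineer would, in place of code of your own. Each camera call takes 0.05 s, during which the arm holds its last target. There are 200 camera calls.

## Working session

There is one attempt and no reset: what is moved stays moved. The work goes in short steps, Python scripts to look and compute and a tool call to move; the robot and the scene stay as the last step left them, time stands still between calls to the robot, and variables do not carry over. Pictures are saved under pics/ and viewed, at most 10 in all, crops included, and the job is handed in when it is done.

```bash
ls; mkdir -p pics
```

Run:
```python
from station import ctrl, optics, readout, finish_job
import cv2
for n in("scene","top"):
    c=optics.calibration(n);print(n,c)
    cv2.imwrite(f"pics/{n}0.png",optics.camera(n))
o=readout.get_obs();print(o)
```

```text
pics
station.py
scene {'vfov': 49.347980937314524, 'cx': 322.37027621730977, 'cy': 238.39266081926456, 'eye': array([1.67564141, 0.11641646, 0.93535712]), 'rotation': array([ 0.90732596, -0.00172717,  1.58157346])}
top {'vfov': 47.34866946479612, 'cx': 326.9281060097137, 'cy': 242.16413975046268, 'eye': array([0.3329113 , 0.10043001, 1.51356472]), 'rotation': array([ 0.18175499, -0.01233079, -1.58648516])}
{'clock': 0.1, 'joint_positions': array([ 1.08378239e+00,  3.26848979e-01, -1.93473990e-01,  1.05200284e+00,
       -7.24730735e-06,  1.43661080e+00]), 'qd': array([-8.48996693e-05, -2.62096750e-03,  2.06926244e-03, -3.50871860e-04,
       -1.12660758e-03,  5.80133214e-04]), 'joint_torque': array([ 5.75773993e-04, -4.44237542e+01,  2.63037872e+01,  7.89726677e-03,
       -1.35601349e-04, -4.33356519e-06]), 'tcp_pos': array([0.18979485, 0.51566589, 0.23059521]), 'eef_rot': array([-3.14007595e+00, -1.97436261e-04,  2.78876410e+00]), 'contact_force': array([ 0.07205448, -0.97077739,  0.1912352 ]), 'wrist_torque': array([-0.02866001, -0.0335077 , -0.05088929]), 'gripper_force': 0.0, 'grip_width': 1.0013996540080856}
```

View pics/scene0.png

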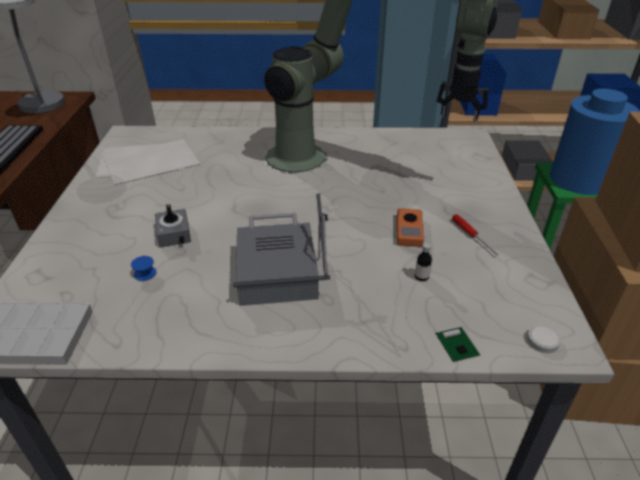

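View pics/top0.png

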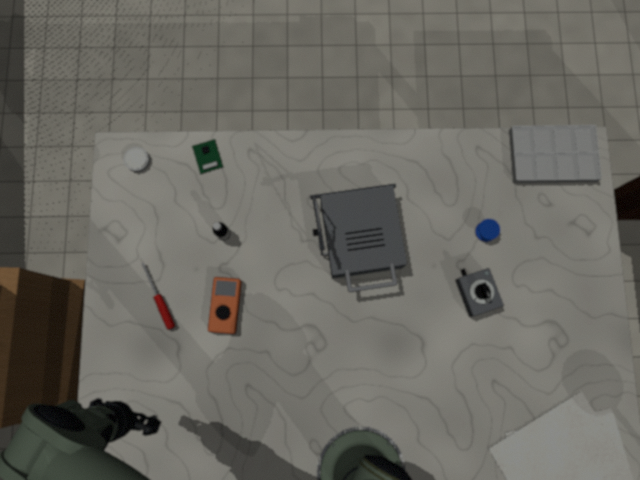

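The scene view shows the unit at about (172,228), the tester's cover at (275,250) with the rail bar near (273,217) and the setting arm at about (322,235). In the top view the unit is at about (482,292), the rail bar at (380,292) and the arm at (322,230). I'll enlarge both areas.

Create h.py:
```python
import numpy as np, cv2
from scipy.spatial.transform import Rotation as R
from station import ctrl, optics, readout, finish_job
def cam(n):
    c=optics.calibration(n); f=240/np.tan(np.radians(c['vfov'])/2)
    return c, f, R.from_euler('xyz',c['rotation']).as_matrix()
def ray(n,u,v):
    c,f,M=cam(n); d=M@np.array([(u-c['cx'])/f,-(v-c['cy'])/f,-1.]); return np.array(c['eye']),d/np.linalg.norm(d)
def plane(n,u,v,z):
    e,d=ray(n,u,v); return e+d*(z-e[2])/d[2]
def proj(n,p):
    c,f,M=cam(n); q=M.T@(np.asarray(p)-c['eye']); return np.array([c['cx']-f*q[0]/q[2],c['cy']+f*q[1]/q[2]])
def tri(uv1,uv2):
    e1,d1=ray('scene',*uv1);e2,d2=ray('top',*uv2)
    s=np.linalg.lstsq(np.c_[d1,-d2],e2-e1,rcond=None)[0]
    a,b=e1+s[0]*d1,e2+s[1]*d2; return (a+b)/2,np.linalg.norm(a-b)
def crop(n,img,x,y,w,h,k): cv2.imwrite(n,cv2.resize(img[y:y+h,x:x+w],None,fx=k,fy=k,interpolation=cv2.INTER_CUBIC))
```

Run:
```python
from h import *
t=cv2.imread('pics/top0.png');s=cv2.imread('pics/scene0.png')
g=lambda a:np.clip(255*(a/255.)**.6,0,255).astype('uint8')
print(optics.calibration('top').keys())
crop('pics/tz.png',g(t),300,170,210,160,3.8) if 0 else cv2.imwrite('pics/tz.png',cv2.resize(g(t)[175:325,305:505],None,fx=4,fy=4,interpolation=cv2.INTER_CUBIC))
cv2.imwrite('pics/sz.png',cv2.resize(g(s)[185:310,145:345],None,fx=4,fy=4,interpolation=cv2.INTER_CUBIC))
```

```text
dict_keys(['vfov', 'cx', 'cy', 'eye', 'rotation'])
```

View pics/tz.png

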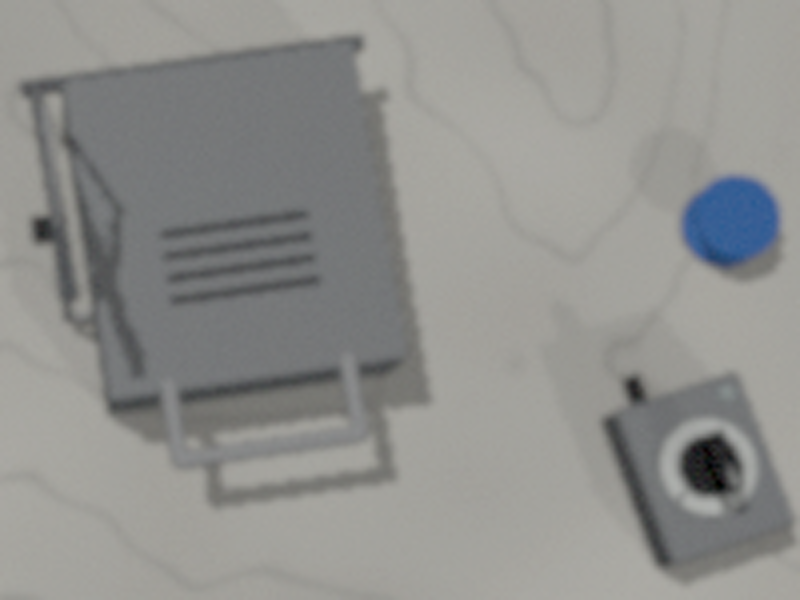

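View pics/sz.png

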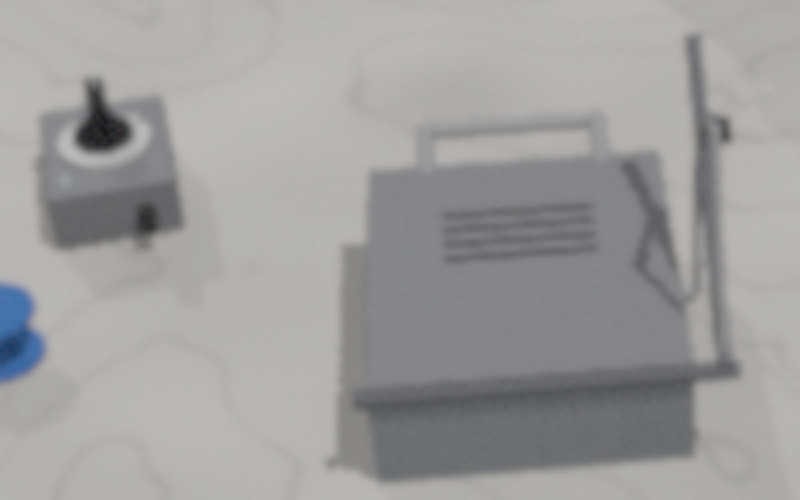

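The top zoom shows the rail bar's ends at zoom px (185,460) and (365,435), the arm's tip at (70,298), the knob ring's centre at (710,465) and the lead stump at (635,388). The scene zoom shows the same points: the bar from (425,133) to (600,120), the arm tip at (693,40), and the ring at (105,135).

Run:
```python
from h import *
np.set_printoptions(precision=4,suppress=True)
T=lambda x,y:(305+(x-1.5)/4,175+(y-1.5)/4); S=lambda x,y:(145+(x-1.5)/4,185+(y-1.5)/4)
P={}
for n,s,t in [('railL(+y)',(600,120),(183,460)),('railR',(424,132),(365,434)),('armtip',(693,38),(70,300)),('hinge+y end',(735,369),(25,87)),('hinge-y end',(358,397),(360,43)),('ring',(105,136),(710,465)),('cover front+y',(660,153),(110,405)),('cover front-y',(370,172),(403,362))]:
    p,e=tri(S(*s),T(*t)); P[n]=p; print(n,p,'gap',round(e,4))
# refine: bright rail / ring blob masks in top view
t=cv2.imread('pics/top0.png').astype(int)
hs=cv2.cvtColor(t.astype('uint8'),cv2.COLOR_BGR2HSV)
print('rail len',np.linalg.norm(P['railL(+y)']-P['railR']))
for z in(.0755,.0795): print([plane('top',*T(*q),z) for q in((183,460),(365,434))])
# unit top face corners
U=[plane('top',*T(*q),.05) for q in((610,420),(738,376),(790,525),(664,562))]
print(U); c=np.mean(U,0);print('unit c',c,[np.linalg.norm(U[i]-U[(i+1)%4]) for i in range(4)],[np.degrees(np.arctan2(*(U[(i+1)%4]-U[i])[1::-1])) for i in range(4)])
print('ring@.052',plane('top',*T(710,465),.054),plane('scene',*S(105,136),.054))
a=P['armtip']
h=(P['hinge+y end']+P['hinge-y end'])/2;print('hinge',h)
```

```text
railL(+y) [0.4689 0.0226 0.0768] gap 0.0073
railR [ 0.4843 -0.0991  0.0764] gap 0.0048
armtip [0.5553 0.0933 0.2029] gap 0.0017
hinge+y end [0.7246 0.1213 0.0723] gap 0.0022
hinge-y end [ 0.7525 -0.107   0.0725] gap 0.004
ring [ 0.4623 -0.3327  0.055 ] gap 0.0042
cover front+y [0.5061 0.0681 0.0755] gap 0.0036
cover front-y [ 0.532  -0.1284  0.0764] gap 0.0006
rail len 0.12271809186036098
[array([0.4692, 0.0189, 0.0755]), array([ 0.4846, -0.1017,  0.0755])]
[array([0.4688, 0.0191, 0.0795]), array([ 0.4841, -0.1011,  0.0795])]
[array([ 0.4943, -0.2708,  0.05  ]), array([ 0.5229, -0.3594,  0.05  ]), array([ 0.4222, -0.3873,  0.05  ]), array([ 0.399 , -0.3013,  0.05  ])]
unit c [ 0.4596 -0.3297  0.05  ] [np.float64(0.0930667338812333), np.float64(0.10450989233710341), np.float64(0.08907933136898226), np.float64(0.10009077062694949)] [np.float64(-72.09540193169869), np.float64(-164.51648118186685), np.float64(105.12079650336611), np.float64(17.720094535086304)]
ring@.052 [ 0.4627 -0.3351  0.054 ] [ 0.4615 -0.3309  0.054 ]
hinge [0.7386 0.0071 0.0724]
```

Request:
shift_gripper(rows={"sx": [0, 0, -0.0305, -0.0305, -0.0305, -0.0305, -0.0305, -0.0305, -0.0305, -0.0305, -0.0305, -0.0305, -0.0305, -0.0305, -0.0305, -0.0305, -0.0305, -0.0305, -0.0305, -0.0305], "sy": [0, 0, -0.039, -0.039, -0.039, -0.039, -0.039, -0.039, -0.039, -0.039, -0.039, -0.039, -0.039, -0.039, -0.039, -0.039, -0.039, -0.039, -0.039, -0.039], "sz": [-0.035, -0.035, 0, 0, 0, 0, 0, 0, 0, 0, 0, 0, 0, 0, 0, 0, 0, 0, 0, 0], "wx": [0, 0, 0, 0, 0, 0, 0, 0, 0, 0, 0, 0, 0, 0, 0, 0, 0, 0, 0, 0], "wy": [0, 0, 0, 0, 0, 0, 0, 0, 0, 0, 0, 0, 0, 0, 0, 0, 0, 0, 0, 0], "wz": [0, 0, 0, 0, 0, 0, 0, 0, 0, 0, 0, 0, 0, 0, 0, 0, 0, 0, 0, 0]}, aperture=1.0)

```text
clock: 2.6
tcp_pos: [0.4628, -0.3338, 0.3008]
eef_rot: [3.141, -0.001, 2.788]
contact_force: [0.7, -0.4, -0.4]
grip_width: 1.003
gripper_force: 0.0
```

Request:
shift_gripper(rows={"sx": [0, 0, 0, 0, 0, 0, 0], "sy": [0, 0, 0, 0, 0, 0, 0], "sz": [0.04, 0.04, 0.02, 0.02, 0, 0, 0], "wx": [0, 0, 0, 0, 0, 0, 0], "wy": [0, 0, 0, 0, 0, 0, 0], "wz": [-0.16, -0.16, -0.16, -0.16, 0, 0, 0]})

```text
clock: 3.48
tcp_pos: [0.4632, -0.3328, 0.1823]
eef_rot: [-3.14, 0.001, -2.856]
contact_force: [-0.6, 0.5, -0.5]
grip_width: 0.998
gripper_force: 0.0
```

Run:
```python
from h import *
g=lambda a:np.clip(255*(a/255.)**.55,0,255).astype('uint8')
t=g(optics.camera('top'));s=g(optics.camera('scene'))
cv2.imwrite('pics/k1.png',np.hstack([cv2.resize(t[235:345,420:520],None,fx=4,fy=4,interpolation=2),cv2.resize(s[150:260,130:230],None,fx=4,fy=4,interpolation=2)]))
o=readout.get_obs();print(o['tcp_pos'],o['eef_rot'],o['joint_positions'])
T=lambda x,y:(305+(x-1.5)/4,175+(y-1.5)/4); S=lambda x,y:(145+(x-1.5)/4,185+(y-1.5)/4)
print(tri(S(93,82),T(726,475)))
print(proj('top',o['tcp_pos']),proj('scene',o['tcp_pos']))
```

```text
[ 0.46303926 -0.33262812  0.18212504] [-3.14035732e+00  7.26528043e-04 -2.85506764e+00] [-7.52395783e-01  3.98305920e-01 -2.17031716e-01  9.54025549e-01
 -3.37705935e-07 -1.03892035e+00]
(array([ 0.45256479, -0.33370596,  0.0946598 ]), np.float64(0.001340755240300749))
[496.33848401 285.87720365] [161.79115952 180.78016452]
```

View pics/k1.png

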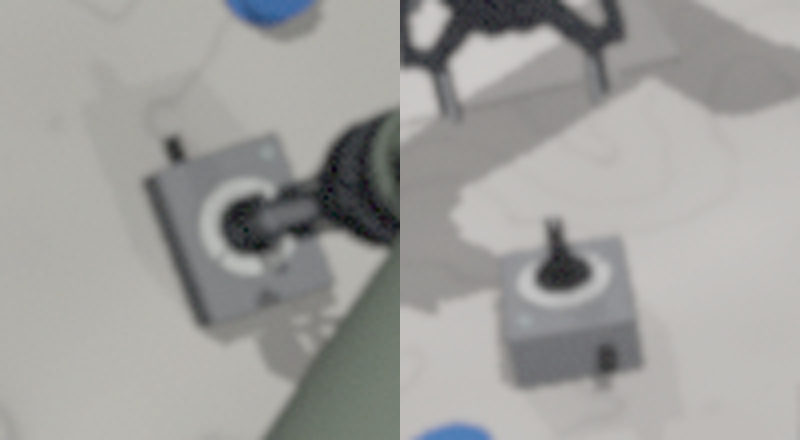

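The two views agree: the bar top is about 95 mm high and the axis is within about 2 mm of the TCP line. In the right crop the fingers straddle the bar, with tips at about (455,115) and (600,95). Next I descend and close.

Request:
shift_gripper(rows={"sx": [0, 0, 0, 0, 0, 0], "sy": [0, 0, 0, 0, 0, 0], "sz": [0.03, 0.03, 0.03, 0.0235, 0, 0], "wx": [0, 0, 0, 0, 0, 0], "wy": [0, 0, 0, 0, 0, 0], "wz": [0, 0, 0, 0, 0, 0]})

```text
clock: 4.32
tcp_pos: [0.4633, -0.3329, 0.0689]
eef_rot: [-3.14, 0.001, -2.855]
contact_force: [0.1, 0.3, 0.6]
grip_width: 0.999
gripper_force: 0.0
```

Request:
shift_gripper(rows={"sx": [0, 0, 0, 0, 0, 0, 0, 0], "sy": [0, 0, 0, 0, 0, 0, 0, 0], "sz": [0, 0, 0, 0, 0, 0, 0, 0], "wx": [0, 0, 0, 0, 0, 0, 0, 0], "wy": [0, 0, 0, 0, 0, 0, 0, 0], "wz": [0, 0, 0, 0, 0, 0, 0, 0]}, aperture=0.0, grip_force=40)

```text
clock: 5.32
tcp_pos: [0.4628, -0.3327, 0.0681]
eef_rot: [-3.141, 0.0, -2.854]
contact_force: [-0.8, 0.4, 5.5]
grip_width: 0.155
gripper_force: 43.8
```

Run:
```python
from h import *
o=readout.get_obs();print(o['wrist_torque'],o['contact_force'],o['grip_width']*85)
```

```text
[-0.10651828  0.18838386  0.04340299] [-0.7614374   0.3539497   5.51742564] 13.191374240808546
```

Request:
shift_gripper(rows={"sx": [0, 0, 0, 0, 0, 0, 0, 0, 0, 0], "sy": [0, 0, 0, 0, 0, 0, 0, 0, 0, 0], "sz": [-0.002, 0, 0, 0, 0, 0, 0, 0, 0, 0], "wx": [0, 0, 0, 0, 0, 0, 0, 0, 0, 0], "wy": [0, 0, 0, 0, 0, 0, 0, 0, 0, 0], "wz": [0.1, 0.1, 0.1, 0.1, 0.1, 0.1, 0.1, 0.1, 0.1, 0.1]})

```text
clock: 6.58
tcp_pos: [0.4629, -0.3319, 0.0682]
eef_rot: [3.141, -0.001, 2.426]
contact_force: [3.5, -2.8, -8.2]
grip_width: 0.156
gripper_force: 42.0
```

Run:
```python
from h import *
o=readout.get_obs();print(o['wrist_torque'],o['contact_force'],o['grip_width']*85)
```

```text
[-0.55052806 -0.7139042   0.09083068] [ 3.46562554 -2.79842625 -8.18752604] 13.291224663166258
```

Request:
shift_gripper(rows={"sx": [0, 0, 0, 0], "sy": [0, 0, 0, 0], "sz": [0, 0, 0, 0], "wx": [0, 0, 0, 0], "wy": [0, 0, 0, 0], "wz": [0.05, 0.05, 0.04, 0]})

```text
clock: 7.08
tcp_pos: [0.4629, -0.3319, 0.0683]
eef_rot: [3.141, -0.001, 2.292]
contact_force: [4.4, -3.4, -12.5]
grip_width: 0.159
gripper_force: 61.7
```

Run:
```python
from h import *
o=readout.get_obs();print(o['wrist_torque'],o['contact_force'],o['grip_width']*85, o['eef_rot'])
```

```text
[-0.70989883 -0.91783618  1.36186507] [  4.40563624  -3.40492902 -12.46891595] 13.50021999994741 [ 3.14102112e+00 -7.37584553e-04  2.29244263e+00]
```

The torque jumped from 0.09 to 1.36 N m at 1.1 rad, so the knob is at its stop. I'll hold about 0.5 s, then release.

Request:
shift_gripper(rows={"sx": [0, 0, 0], "sy": [0, 0, 0], "sz": [0, 0, 0], "wx": [0, 0, 0], "wy": [0, 0, 0], "wz": [0, 0, 0]})

```text
clock: 7.45
tcp_pos: [0.4629, -0.3319, 0.0683]
eef_rot: [3.141, -0.001, 2.292]
contact_force: [3.6, -3.0, -13.1]
grip_width: 0.16
gripper_force: 61.8
```

Request:
shift_gripper(rows={"sx": [0, 0, 0, 0, 0, 0, 0], "sy": [0, 0, 0, 0, 0, 0, 0], "sz": [0, 0, 0, 0, 0, 0, 0], "wx": [0, 0, 0, 0, 0, 0, 0], "wy": [0, 0, 0, 0, 0, 0, 0], "wz": [0, 0, 0, 0, 0, 0, 0]}, aperture=1.0)

```text
clock: 8.32
tcp_pos: [0.4626, -0.3323, 0.0698]
eef_rot: [-3.142, -0.0, 2.289]
contact_force: [0.4, -0.6, 0.8]
grip_width: 0.998
gripper_force: 0.0
```

Run:
```python
from h import *
o=readout.get_obs();print(o['wrist_torque'],o['tcp_pos'],o['grip_width'])
```

```text
[-0.02083349 -0.04017511 -0.01347696] [ 0.46264982 -0.33228963  0.069758  ] 0.997775073196277
```

Request:
shift_gripper(rows={"sx": [0, 0, 0, 0, 0, 0], "sy": [0, 0, 0, 0, 0, 0], "sz": [-0.03, -0.04, -0.04, -0.04, 0, 0], "wx": [0, 0, 0, 0, 0, 0], "wy": [0, 0, 0, 0, 0, 0], "wz": [0, 0, 0, 0, 0, 0]})

```text
clock: 9.07
tcp_pos: [0.4623, -0.332, 0.2192]
eef_rot: [-3.142, -0.001, 2.289]
contact_force: [0.1, 0.1, -0.3]
grip_width: 0.999
gripper_force: 0.0
```

Run:
```python
from h import *
g=lambda a:np.clip(255*(a/255.)**.55,0,255).astype('uint8')
s=g(optics.camera('scene'));cv2.imwrite('pics/k2.png',cv2.resize(s[150:270,130:330],None,fx=4,fy=4,interpolation=2))
o=readout.get_obs();p=o['tcp_pos'];print(p,o['eef_rot'])
M=R.from_euler('xyz',o['eef_rot']).as_matrix()
print(M.T@(np.array([.4766,-.0385,.16])-p))
```

```text
[ 0.46204945 -0.33175772  0.21852007] [-3.14138835e+00 -2.03508512e-03  2.28877135e+00]
[0.21117218 0.20389343 0.05890829]
```

View pics/k2.png

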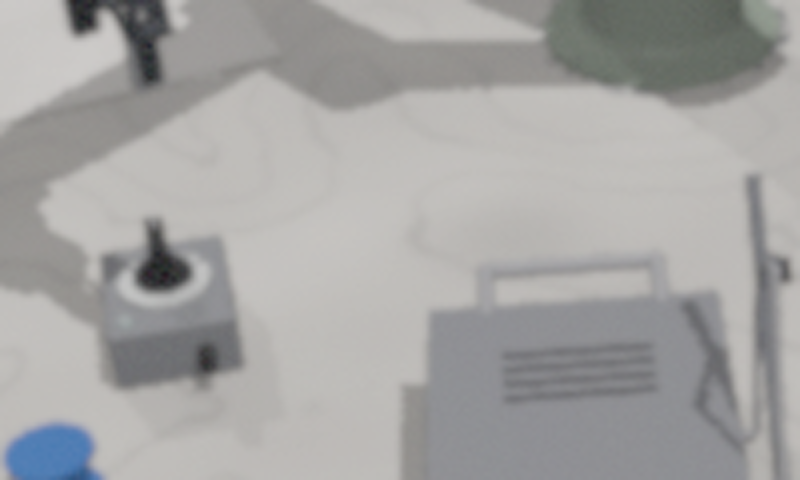

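The knob has sprung back: the bar lies along the unit again at zoom px (155,235), as at the start. Now I go to the rail.

Request:
shift_gripper(rows={"sx": [0.0264, 0.0264, 0.0264, 0.0264, 0.0264, 0.0264, 0.0264, 0.0264, 0, 0, 0, 0, 0, 0, 0], "sy": [0.0255, 0.0255, 0.0255, 0.0255, 0.0255, 0.0255, 0.0255, 0.0255, 0, 0, 0, 0, 0, 0, 0], "sz": [0, 0, 0, 0, 0, 0, 0, 0, 0, 0, 0.03, 0.03, 0.03, 0, 0], "wx": [0, 0, 0, 0, 0, 0, 0, 0, 0, 0, 0, 0, 0, 0, 0], "wy": [0, 0, 0, 0, 0, 0, 0, 0, 0, 0, 0, 0, 0, 0, 0], "wz": [0, 0, 0, 0, 0, 0, 0, 0, 0.148, 0.148, 0.148, 0.148, 0, 0, 0]}, aperture=0.4)

```text
clock: 11.0
tcp_pos: [0.4773, -0.039, 0.1299]
eef_rot: [-3.141, -0.0, 1.697]
contact_force: [-0.2, -0.0, -0.5]
grip_width: 0.403
gripper_force: 0.0
```

Run:
```python
from h import *
g=lambda a:np.clip(255*(a/255.)**.55,0,255).astype('uint8')
t=g(optics.camera('top'));s=g(optics.camera('scene'))
cv2.imwrite('pics/r1.png',np.hstack([cv2.resize(t[210:320,330:430],None,fx=4,fy=4,interpolation=2),cv2.resize(s[160:270,220:320],None,fx=4,fy=4,interpolation=2)]))
o=readout.get_obs();print(o['tcp_pos'],o['eef_rot'],o['joint_positions'])
p=o['tcp_pos'];M=R.from_euler('xyz',o['eef_rot']).as_matrix()
print(M.T@(np.array([.4766,-.0385,.0605])-p))
print(proj('top',p),proj('scene',p))
```

```text
[ 0.47815217 -0.03923577  0.13075896] [3.14006706e+00 5.92968504e-04 1.69684035e+00] [-2.35882926e-01  2.95639324e-01 -5.20185291e-01  7.53334999e-01
 -1.43771005e-05  1.20886891e+00]
[ 0.00096672 -0.00155454  0.07025611]
[374.36761472 283.66634195] [270.08488267 200.39071988]
```

View pics/r1.png

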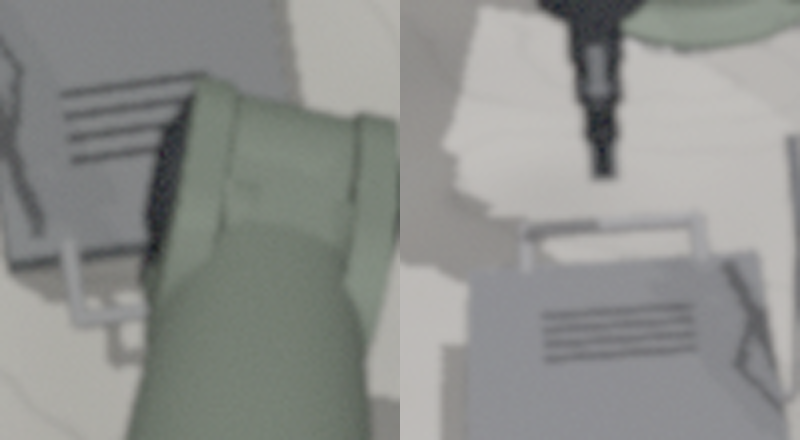

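In the right crop the fingers (tips at about (605,175)) stand over the middle of the rail, which runs along row 228 from 527 to 700. The x offset is within 2 mm, so I descend and grip.

Request:
shift_gripper(rows={"sx": [0, 0, 0, 0, 0, 0], "sy": [0, 0, 0, 0, 0, 0], "sz": [0.02, 0.02, 0.015, 0.015, 0, 0], "wx": [0, 0, 0, 0, 0, 0], "wy": [0, 0, 0, 0, 0, 0], "wz": [0, 0, 0, 0, 0, 0]})

```text
clock: 11.85
tcp_pos: [0.4782, -0.0392, 0.0608]
eef_rot: [3.14, 0.001, 1.697]
contact_force: [1.0, 0.0, 0.5]
grip_width: 0.401
gripper_force: 0.0
```

Request:
shift_gripper(rows={"sx": [0, 0, 0, 0, 0], "sy": [0, 0, 0, 0, 0], "sz": [0, 0, 0, 0, 0], "wx": [0, 0, 0, 0, 0], "wy": [0, 0, 0, 0, 0], "wz": [0, 0, 0, 0, 0]}, aperture=0.0, grip_force=60)

```text
clock: 12.48
tcp_pos: [0.4788, -0.0391, 0.0607]
eef_rot: [3.139, 0.0, 1.697]
contact_force: [2.1, 1.7, 6.6]
grip_width: 0.119
gripper_force: 58.7
```

Run:
```python
from h import *
o=readout.get_obs();p=o['tcp_pos'];print(p,o['eef_rot'],o['grip_width']*85)
M=R.from_euler('xyz',o['eef_rot']).as_matrix()
f=lambda th:np.array([-.265*np.cos(th)+.004*np.sin(th),.265*np.sin(th)+.004*np.cos(th)])
w=.126
last=f(0)
for th in(.15,.3,.45,.55,.64,.66):
    d=f(th)-last;last=f(th)
    print(th,M.T@np.array([d[0]*np.cos(w),d[0]*np.sin(w),d[1]]))
```

```text
[ 0.47877895 -0.03913142  0.06074698] [3.13876925e+00 4.46445413e-04 1.69699670e+00] 10.110620903710565
0.15 [-1.83756961e-05  3.68508538e-03 -3.95459383e-02]
0.3 [-1.91154001e-05  9.55337753e-03 -3.85511873e-02]
0.45 [-1.94258135e-05  1.52071214e-02 -3.66906597e-02]
0.55 [-1.29075475e-05  1.31154104e-02 -2.30176171e-02]
0.64 [-1.14622961e-05  1.37167782e-02 -1.95043079e-02]
0.66 [-2.51746162e-06  3.28288274e-03 -4.16150670e-03]
```

Request:
shift_gripper(rows={"sx": [0, 0, 0, 0, 0, 0, 0, 0], "sy": [0.0007, 0.0012, 0.0018, 0.0026, 0.0032, 0.0038, 0, 0], "sz": [-0.0132, -0.0132, -0.0132, -0.0129, -0.0128, -0.0128, 0, 0], "wx": [0, 0, 0, 0, 0, 0, 0, 0], "wy": [0, 0, 0, 0, 0, 0, 0, 0], "wz": [0, 0, 0, 0, 0, 0, 0, 0]})

```text
clock: 13.48
tcp_pos: [0.4906, -0.0375, 0.1375]
eef_rot: [3.141, 0.0, 1.697]
contact_force: [4.1, -0.9, -5.5]
grip_width: 0.114
gripper_force: 58.3
```

Request:
shift_gripper(rows={"sx": [0, 0, 0, 0, 0, 0, 0, 0, 0], "sy": [0.0045, 0.0051, 0.0056, 0.0065, 0.0066, 0.0067, 0.007, 0, 0], "sz": [-0.0122, -0.0122, -0.0122, -0.0115, -0.0115, -0.0098, -0.0097, 0, 0], "wx": [0, 0, 0, 0, 0, 0, 0, 0, 0], "wy": [0, 0, 0, 0, 0, 0, 0, 0, 0], "wz": [0, 0, 0, 0, 0, 0, 0, 0, 0]})

```text
clock: 14.6
tcp_pos: [0.5296, -0.0323, 0.217]
eef_rot: [-3.136, 0.0, 1.697]
contact_force: [-7.7, -3.7, -1.7]
grip_width: 0.113
gripper_force: 58.7
```

Run:
```python
from h import *
g=lambda a:np.clip(255*(a/255.)**.55,0,255).astype('uint8')
t=g(optics.camera('top'));s=g(optics.camera('scene'))
cv2.imwrite('pics/c1.png',np.hstack([cv2.resize(t[180:300,310:410],None,fx=4,fy=4,interpolation=2),cv2.resize(s[160:280,235:335],None,fx=4,fy=4,interpolation=2)]))
o=readout.get_obs();print(o['tcp_pos'],o['eef_rot'],o['contact_force'],o['wrist_torque'],o['grip_width']*85)
```

```text
[ 0.52957352 -0.03232378  0.21694098] [-3.13593239e+00  3.21653774e-04  1.69651118e+00] [-7.09800729 -4.4263376  -1.98819575] [-0.80754663  1.67625853  0.11331561] 9.834034227346514
```

View pics/c1.png

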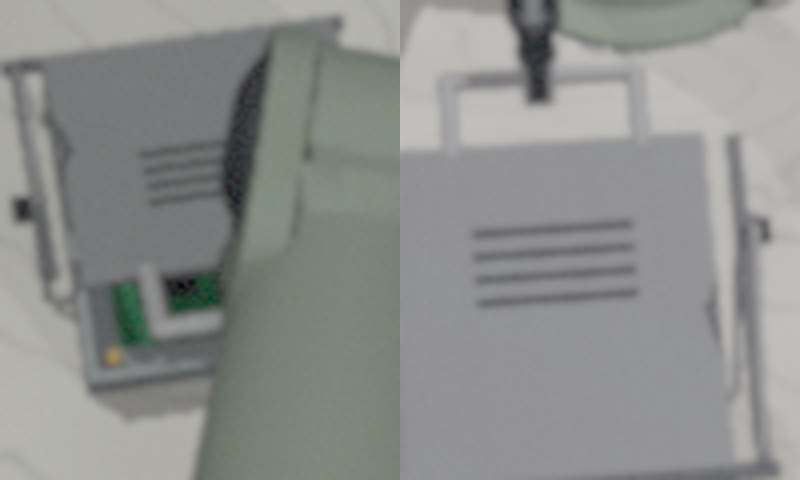

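The rail is held at (540,85) in the scene panel, with the cover raised about 0.63 rad and its front corner (702,138) nearly level with the arm tip (735,138). I want a closer, denoised look at both tips, before and after the lift.

Run:
```python
from h import *
g=lambda a:np.clip(255*(a/255.)**.55,0,255).astype('uint8')
A={n:np.mean([optics.camera(n).astype(float) for _ in range(8)],0) for n in('top','scene')}
for n in A: np.save(n+'_a.npy',A[n])
z=lambda a,u,v:cv2.resize(g(a)[v:v+37,u:u+50],None,fx=8,fy=8,interpolation=2)
B={n:cv2.imread(f'pics/{n}0.png') for n in A}
cv2.imwrite('pics/tips.png',np.vstack([np.hstack([z(B['top'],305,232),z(A['top'],305,232)]),np.hstack([z(B['scene'],290,180),z(A['scene'],290,180)])]))
```

```text
(no output)
```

View pics/tips.png

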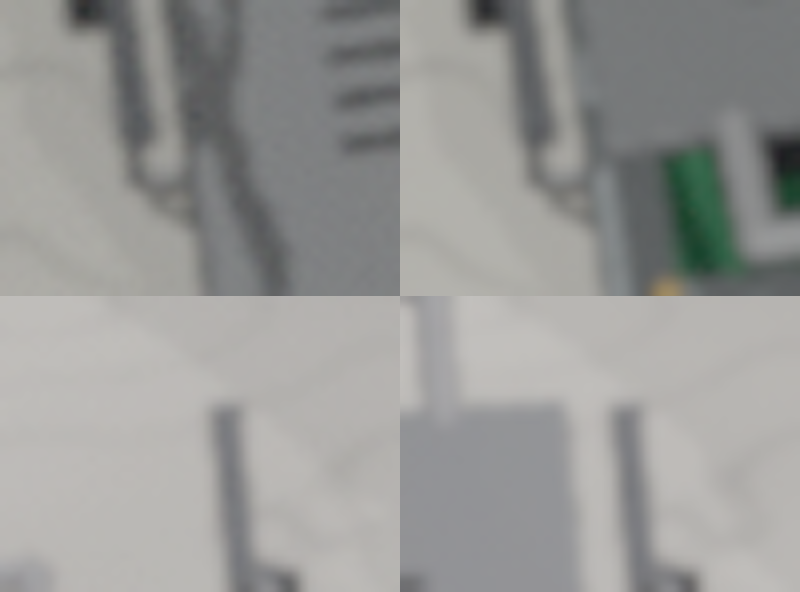

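In the top panel (after) the arm's end is at local (140,148) and the cover's front corner at (207,157). In the scene panel the arm tip is at (228,108) and the cover corner at (168,106). The before and after panels show the arm has not moved. I'll convert these to angles.

Run:
```python
from h import *
from scipy.optimize import minimize_scalar as ms
A={n:cv2.cvtColor(np.load(n+'_a.npy').astype('uint8'),cv2.COLOR_BGR2GRAY).astype(int) for n in('top','scene')}
print('scene cover cols',[A['scene'][188:200,u].tolist() for u in(306,308)]); print('scene arm',[A['scene'][188:200,u].tolist() for u in(318,319)])
print('top cover',[A['top'][246:258,u].tolist() for u in(333,336)]); print('top arm',[A['top'][244:256,u].tolist() for u in(321,322)])
w=.126; ex=np.array([np.cos(w),np.sin(w),0]); ey=np.array([-np.sin(w),np.cos(w),0]); ez=np.array([0,0,1.])
rail=np.array([.4766,-.0385,.0795])
T=lambda x,y:(305+(x-3.5)/8,232+(y-3.5)/8); S=lambda x,y:(290+(x-3.5)/8,180+(y-3.5)/8)
for dz in(0,-.004):
  H=rail+.265*ex-.004*ez+dz*ez
  def ang(n,uv,r,y,h):
    e,d=ray(n,*uv)
    P=lambda t:H+y*ey+r*(-np.cos(t)*ex+np.sin(t)*ez)+h*(np.sin(t)*ex+np.cos(t)*ez)
    # compare along image direction of motion only
    t=.65
    for _ in range(20):
        q=proj(n,P(t));j=(proj(n,P(t+.001))-q)/.001; t+=j@(np.array(uv)-q)/(j@j)
    return round(t,4),np.round(np.array(uv)-proj(n,P(t)),2),np.round(j,1)
  print(dz,'top arm',ang('top',T(140,148),.215,.118,0),'cover',ang('top',T(207,157),.22,.1,0))
  print(dz,'scene arm',ang('scene',S(228,108),.215,.118,.008),'cover',ang('scene',S(168,106),.22,.1,.008))
# pure triangulated
a,ga=tri(S(228,108),T(140,148));c,gc=tri(S(168,106),T(207,157));print(a,ga,c,gc,(c-a)@ex,(c-a)@ey,(c-a)@ez)
```

```text
scene cover cols [[149, 147, 146, 146, 138, 118, 102, 95, 95, 95, 95, 95], [148, 146, 147, 146, 137, 115, 99, 96, 96, 95, 95, 95]]
scene arm [[137, 138, 139, 140, 134, 112, 85, 73, 72, 71, 71, 71], [138, 137, 138, 138, 132, 112, 93, 88, 88, 85, 83, 80]]
top cover [[66, 65, 66, 67, 61, 51, 43, 43, 42, 44, 45, 47], [66, 66, 66, 63, 54, 44, 41, 40, 41, 41, 41, 43]]
top arm [[44, 45, 47, 45, 44, 45, 56, 63, 66, 66, 72, 91], [49, 47, 46, 44, 41, 47, 59, 69, 69, 63, 62, 77]]
0 top arm (np.float64(0.6442), array([-0.97,  0.11]), array([ -7.1, -63.9])) cover (np.float64(0.6316), array([-0.28,  0.03]), array([ -6.2, -64.5]))
0 scene arm (np.float64(0.6238), array([1.62, 0.3 ]), array([  5.2, -27.9])) cover (np.float64(0.582), array([1.49, 0.18]), array([  3.8, -31.8]))
-0.004 top arm (np.float64(0.6485), array([-0.93,  0.1 ]), array([ -7.1, -64. ])) cover (np.float64(0.6357), array([-0.22,  0.02]), array([ -6.3, -64.6]))
-0.004 scene arm (np.float64(0.6755), array([1.33, 0.31]), array([  5.6, -23.9])) cover (np.float64(0.6261), array([1.29, 0.19]), array([  4.1, -28.4]))
[0.5537913  0.09360587 0.20515883] 0.001966064288754396 [0.55093703 0.07384171 0.20391185] 0.0029980444439511797 -0.0053153408723512294 -0.019248791951696268 -0.0012469868171838816
```

Both views put the cover about 0.02 rad below the arm, so I raise it by that much and recheck numerically.

Request:
shift_gripper(rows={"sx": [0, 0, 0, 0, 0, 0], "sy": [0.0014, 0.0014, 0, 0, 0, 0], "sz": [-0.0019, -0.0019, 0, 0, 0, 0], "wx": [0, 0, 0, 0, 0, 0], "wy": [0, 0, 0, 0, 0, 0], "wz": [0, 0, 0, 0, 0, 0]})

```text
clock: 16.25
tcp_pos: [0.5322, -0.032, 0.2206]
eef_rot: [-3.136, 0.0, 1.696]
contact_force: [-7.0, -3.3, -4.5]
grip_width: 0.119
gripper_force: 58.6
```

Run:
```python
from h import *
G=lambda a:a.mean(2) if a.ndim==3 else a
g={n:cv2.cvtColor(np.load(n+'_a.npy').astype('uint8'),cv2.COLOR_BGR2GRAY).astype(float) for n in('top','scene')}
b={n:cv2.cvtColor(np.mean([optics.camera(n).astype(float) for _ in range(8)],0).astype('uint8'),cv2.COLOR_BGR2GRAY).astype(float) for n in g}
def edge(a,v0,v1,u):
    c=a[v0:v1,u]; h=(c[:2].mean()+c[-3:].mean())/2; i=np.where((c[:-1]-h)*(c[1:]-h)<=0)[0][0]; return round(float(v0+i+(c[i]-h)/(c[i]-c[i+1])),2)
for k,a in(('before',g),('now',b)):
    print(k,'scene cover',[edge(a['scene'],187,199,u) for u in(306,308)],'arm',[edge(a['scene'],188,199,u) for u in(318,)],'top cover',[edge(a['top'],245,254,u) for u in(333,335)],'top arm',[edge(a['top'],245,253,u) for u in(321,322)])
o=readout.get_obs();print(o['tcp_pos'],o['contact_force'],o['grip_width']*85,o['gripper_force'],o['clock'],abs(o['qd']).max())
```

```text
before scene cover [192.79, 192.69] arm [193.28] top cover [250.52, 250.0] top arm [249.8, 249.76]
now scene cover [192.13, 192.01] arm [193.29] top cover [249.47, 249.14] top arm [249.81, 249.8]
[ 0.53222613 -0.0319525   0.2205778 ] [-8.0812359  -4.5459734  -2.59111654] 9.671629518887283 58.61455321311951 17.05 0.002065956303687141
```

The arm tip's edges haven't moved, and the cover has come up by about 0.018 rad, which puts it flush with the arm. The grip is steady and the arm is still, so I hand in.

```bash
python3 -c "
from station import ctrl, optics, readout, finish_job
print(finish_job())"
```

```text
the job is handed in; nothing more can be done
None
```

I turned the discharge knob to its stop, held it there for about half a second and let it spring back. I then raised the cover to about 0.65 rad, flush with the setting arm to within about a degree by my camera measurements. I handed the job in with the rail still gripped; the setting arm had not moved, but I did not re-measure the loose items on the bench.

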